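Crack open a stuck dry box

ROBOT

A 6-joint arm with a two-finger parallel gripper is mounted at the origin on a cart in front of the work surface, level with it; the furniture and walls round the work are solid. World frame = base frame: x ahead of the robot, y to its left, z up, the work surface at z = 0. Lengths are in mm, angles in rad, forces in N, time in s.
With the tool pointing down it reaches from about 300 to 875 mm from the base axis. Payload 6.4 kg.
Tool frame: the origin (TCP) lies on the centre line of the jaws, within the pads' length; the fingertips stand 22 mm ahead of it and the grasp point (between the pads) lies 3 mm ahead of it; z points along the fingers, y is the direction in which the jaws open and shut (so a half turn about z gives the same grasp; the last joint's range is limited). The gripper opens to 88 mm and grips with 3 to 60 N. Pads are 18 mm wide; open, the fingers measure 123 mm over their backs; the gripper's body (75 mm by 187 mm) begins 45 mm behind the grasp point.
Start: joints at [0.993, 0.181, 1.607, -0, 1.354, -0.206], TCP at [208.883, 535.732, 260.714] pointing down, gripper open.
Joint ranges: [-2.99, 2.99], [-0.89, 2.07], [0.3, 2.58], [-1.14, 4.28], [0, 2.63], [-3.12, 3.12]. Speed limits (rad/s): [2.57, 2.57, 3.01, 3.14, 3.14, 3.14].

INTERFACE

Orientations are given as a rotation vector (axis times angle).
In Python, from rig import state, capture, camera_info, hand_in gives the robot as it stands. The module is installed in compiled form; this text tells all that it offers.
- The arm moves only by the tool servo_tool, never from a script. Its argument "commands" is one flat list of numbers, 7 for each row, row after row: the turn, a rotation vector about the tool's x, y, z in degrees, then the shift along the tool's x, y, z in cm, then the opening, from 0 (shut) to 1 (fully open). In form: [rx, ry, rz, x, y, z, fingers, rx, ry, rz, x, y, z, fingers, ...]. A call has 1 to 20 rows; each row shifts and turns the pose as measured when the row begins, along the tool's axes as they then stand; what a row does not reach is not made up. A row lasts 1/10 s, in which the tool goes at most 50 mm and 8.59 degrees, less where a joint would pass 70% of its speed; a pose out of reach is approached as far as the arm can. A call with a gripper value outside its range is refused whole. The fingers move at their own pace and stop on an object; "newtons" is the grip in N (left out, the last holds). Time passes only in rows, so rows that do not move let the fingers close. It gives the time, the measured TCP pose, the force and the opening at its end, in the units of the state.
- state(): the state, without advancing time (a new reading comes with each control period).
- capture(name): name is "scene" or "top" or "wrist"; returns the picture (384x512x3 uint8, red, green, blue); there is no depth.
- camera_info(name): a dict with "fx", "fy", "cx", "cy" (pixels), "k1" (the pictures are not rectified: a ray, as slopes to the right and down, at radius r is drawn at 1 + k1 r^2 times it, then the intrinsics apply), "xyz" and "orientation" of the camera in the world. Camera axes: x right, y down, z forward; pixel columns grow to the right and rows downward; lengths in mm; the calibration is good to about 2 mm. A picture is of the moment at which its call begins: read the wrist's pose just before it. camera_info takes no time and is no camera call; for the wrist camera it gives the pose at the moment of the call.
- hand_in(): hands the job in, once; it reports no verdict.
The state is a dict: "clock": time; "q": joint angles; "joint_vel": joint speeds; "effort": joint torques, N m; "ee_pos": TCP position; "orientation": TCP orientation; "force": force on the tool from outside, world axes, zero at the start; "ft_torque": the same for the moment, N m; "finger_gap": opening from 0.0 (shut) to 1.0 (fully open).
Only numpy, scipy, OpenCV 4.12 (cv2) and the standard library are available. Lean on these libraries where they do the work, as an engineer would, in place of code of your own. Each camera call takes 0.05 s, during which the arm holds its last target.

TASK

Open the desiccator box: draw its slide latch sideways off the lid's tongue until you feel it come up against its end stop, then pull the stuck lid up by its bar handle until the seal breaks free. Do not let the lid fly wide open; finish holding the lid by the handle, still, with its front edge raised about 15 mm off the seal (hold on, do not let go or set it down), and leave the other things on the worktop where they are.

Things in the scene. Friction and masses are not known exactly. Their poses are not given: they have to be found in the camera images.
- dry_box: white plastic desiccator box with a clear hinged lid, fixed on the worktop; 150 x 180 x 75 mm (x, y, z) without lid. Origin: centre of its underside; +x points from its front (latch and handle) to its back (hinge), +y to its left seen from the front, z up. The slide latch runs along the front wall, right of the middle, in a track whose top is 58 mm above the worktop.
- lid_hinge (a point): middle of the lid's hinge axis, on the box's back edge 78 mm above the worktop (in the box's frame at 75, 0, 78 mm); the axis is parallel to the box's y. Axes as the box's.
- lid (a joint): opening angle of the lid, rad: 0 shut, grows as the front edge rises (0.1 = 15 mm). Released, it falls shut (0.35 kg, 2 to 5 N at the handle). It sticks to its seal: 9 to 18 N upward at the handle start it, varying from start to start; the resistance peaks in the first few mm and is gone by 0.06 rad.
- lid_bar (a point): middle of the lid's handle, a level round steel bar 12 mm thick, 90 mm long along the box's y, on two 8 mm posts 40 mm either side of the middle. Shut, its centre is 118 mm above the worktop, 125 mm in front of the hinge axis and 40 mm above it, 32 mm above the lid's top face. It turns with the lid. Axes as the lid's.
- lid_front (a point): middle of the lid's lower front edge, 154 mm in front of the hinge axis, 78 mm above the worktop when shut. The lid is a clear plate 155 x 184 x 8 mm on a 3 mm black gasket.
- latch (a joint): travel of the slide latch, m: 0 = hook centred over the lid's tongue; grows as it slides along the box's -y (to the right seen from the front) to its end stop at 0.030. Starts between 0 and 0.006. The hook (12 mm wide) over the tongue (14 mm) locks the lid below about 0.014. About 2.5 N move it; it stays where it is left.
- latch_post (a point): point on the axis of the latch's finger post, an upright round steel pin 14 mm thick, 112 mm in front of the box's centre. The point lies 8 mm below the pin's top, 100 mm above the worktop. The pin stands free down to 91 mm (hook, which reaches from it only towards the lid), on its two sides (box's y) down to 68 mm. Axes as the box's.
- flask_t25_0: culture flask lying flat at the right, 48 x 101 x 25 mm; a bystander, to be left alone. Origin: centre of its underside.
- flask_t25_1: second culture flask at the right, 48 x 101 x 25 mm; a bystander, to be left alone. Origin: centre of its underside.
- marker_0: marker pen, 12 x 139 x 14 mm; a bystander, to be left alone. Origin: centre of its underside.
- slide_box: cardboard slide box, 36 x 86 x 30 mm, right of the desiccator box; a bystander, to be left alone. Origin: centre of its underside.
- tweezers: tweezers, 13 x 121 x 9 mm, at the left; a bystander, to be left alone. Origin: centre of its underside.
- dish: culture dish, 62 mm across, 14 mm high, at the left; a bystander, to be left alone. Origin: centre of its underside.
- timer: bench timer, 74 x 62 x 19 mm, at the right; a bystander, to be left alone. Origin: centre of its underside.

How it is judged (in metres and radians):
On the way, in this order (a step that is already met when the one before it is completed fails the run):
1. the latch is drawn back against its end stop while the lid is still shut (value of joint latch above 0.026 m and value of joint lid below 0.03 rad), for 0.2 s.
2. the lid has broken free of its seal (value of joint lid above 0.06 rad), for 0.1 s.
At the end, for the whole second after the job is handed in: the lid is held by the fingers (contact over 0.5 N) at 0.06 to 0.145 rad, its front edge 9 to 22 mm off the seal, at rest (under 0.05 rad/s), with the latch still drawn back (over 22 mm) (value of joint lid between 0.06 and 0.145 rad and velocity of joint lid between -0.05 and 0.05 rad/s and value of joint latch above 0.022 m and contact force between lid and the fingers above 0.5 N); the arm keeps its last pose, push and grip.
It fails at once if the lid flies wide open (front edge over 45 mm off the seal) (value of joint lid above 0.3 rad).
It fails at once if another thing on the worktop is pushed away by more than 30 mm (distance of any of flask_t25_0, flask_t25_1, marker_0, slide_box, tweezers, dish, timer from where it was at the start of the episode above 0.03 m).
It also fails if it takes over 48 s, if anything falls off the work surface, if the arm or the gripper's body presses on something with over 40 N, if the wrist force passes 120 N, or if a joint passes its speed limit or range.

## Working session

There is one attempt and no reset: what is moved stays moved. The work goes in short steps, Python scripts to look and compute and a tool call to move; the robot and the scene stay as the last step left them, time stands still between calls to the robot, and variables do not carry over. Pictures are saved under pics/ and viewed, and the job is handed in when it is done.

Besides the shell and the picture viewer there is one more tool, called after "Request:" by a JSON object that holds its "method" and its "body", one argument or row to a line. servo_tool: Moves the arm, as the interface text tells. Its arguments: {"type":"object","properties":{"commands":{"type":"array"},"newtons":{"type":"number"}},"required":["commands"]}

```bash
mkdir -p pics
python3 - <<'E'
from rig import *
import cv2
print(state())
for n in("scene","top","wrist"):
    print(n,camera_info(n)); cv2.imwrite(f"pics/{n}0.png",capture(n)[:,:,::-1])
E
```

```text
{'clock': 0.0, 'q': array([ 9.92698301e-01,  1.81533353e-01,  1.60793075e+00, -5.15032651e-06,
        1.35378360e+00, -2.06278419e-01]), 'joint_vel': array([-0.0005827 ,  0.00028609, -0.00027445,  0.00075116,  0.00063771,
        0.00090668]), 'effort': array([ 1.47939991e-03, -4.33845592e+01, -3.41860056e+01,  7.02063181e-02,
        3.83646030e-02, -7.14104181e-05]), 'ee_pos': array([208.62036449, 535.32518842, 259.85175222]), 'orientation': array([-5.80576342e-01, -3.08684057e+00,  2.40490987e-03]), 'force': array([ 0.16666052,  0.35278437, -0.38519594]), 'ft_torque': array([ 0.03783071,  0.01657909, -0.0190631 ]), 'finger_gap': 1.0009900497786843}
scene {'fx': 482.05156780649514, 'fy': 482.05156780649514, 'cx': 255.65710249160628, 'cy': 196.8837361685879, 'k1': 0.059067969424754604, 'xyz': array([-232.07678072,   30.89608993, 1437.41149003]), 'orientation': array([-1.7661996 ,  2.08798311, -0.5563232 ])}
top {'fx': 366.7823082512482, 'fy': 366.7823082512482, 'cx': 255.22648300626594, 'cy': 188.0250313089365, 'k1': -0.007804202824744811, 'xyz': array([ 374.02450087,  -56.85749307, 1375.95465041]), 'orientation': array([-2.13525712,  2.18525967, -0.12750802])}
wrist {'fx': 291.8809461734395, 'fy': 291.8809461734395, 'cx': 260.3930284484871, 'cy': 194.552812337282, 'k1': -0.02628319508086333, 'xyz': array([145.13265495, 561.66452229, 384.39770796]), 'orientation': array([2.39938726, 1.64084991, 0.22508425])}
```

View pics/scene0.png

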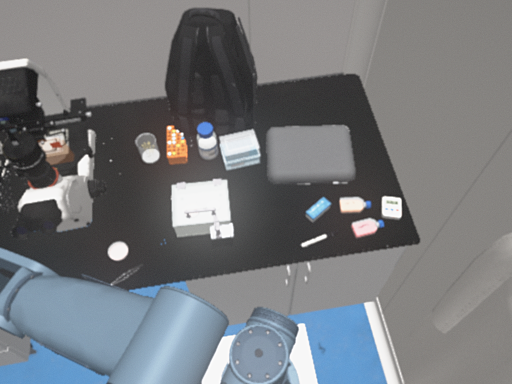

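View pics/top0.png

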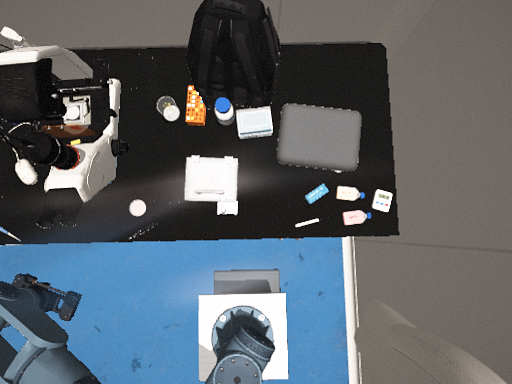

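View pics/wrist0.png

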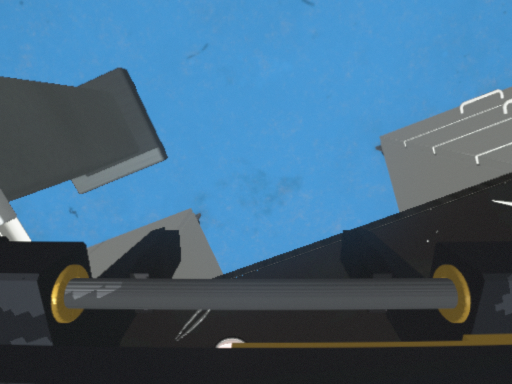

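The box is at top px (212,178) and scene px (201,208). Its front (latch, handle) faces the robot, and the latch is at top px (228,207). Next I'll enlarge both views.

Run:
```python
import cv2,numpy as np
a=cv2.imread("pics/scene0.png")[165:250,150:260];b=cv2.imread("pics/top0.png")[140:225,165:265]
a=cv2.resize(a,None,fx=7,fy=7,interpolation=cv2.INTER_CUBIC);b=cv2.resize(b,None,fx=7,fy=7,interpolation=cv2.INTER_CUBIC)
cv2.imwrite("pics/sc1.png",a);cv2.imwrite("pics/tc1.png",b)
```

```text
(no output)
```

View pics/sc1.png

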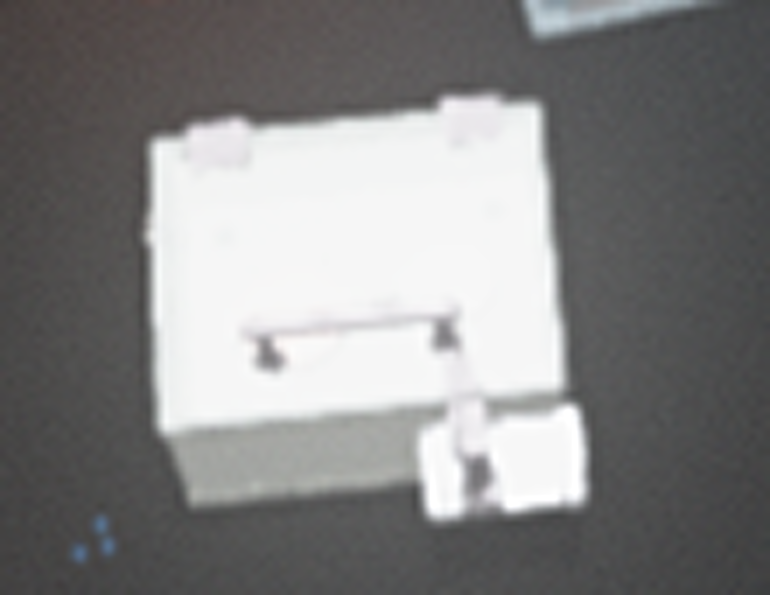

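View pics/tc1.png

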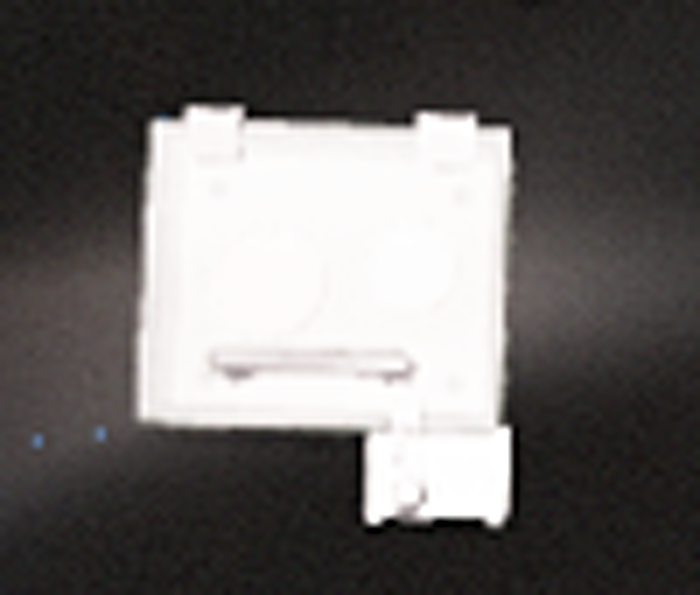

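```bash
cat > h.py <<'E'
import numpy as np,cv2
from scipy.spatial.transform import Rotation as R
from scipy.optimize import least_squares
def K(c):return np.array([[c['fx'],0,c['cx']],[0,c['fy'],c['cy']],[0,0,1]])
def D(c):return np.array([c['k1'],0,0,0,0.])
def ray(c,px):
    u=cv2.undistortPoints(np.array(px,float).reshape(-1,1,2),K(c),D(c)).reshape(-1,2)
    return R.from_rotvec(c['orientation']).apply(np.c_[u,np.ones(len(u))])
def plane(c,px,z):
    d=ray(c,px);o=c['xyz'];return o+d*((z-o[2])/d[:,2])[:,None]
def proj(c,P):
    r=R.from_rotvec(c['orientation']).inv()
    return cv2.projectPoints(np.array(P,float).reshape(-1,1,3),r.as_rotvec(),-r.apply(c['xyz']),K(c),D(c))[0].reshape(-1,2)
def tri(cs,pxs):
    A=np.zeros((3,3));b=np.zeros(3)
    for c,p in zip(cs,pxs):
        d=ray(c,[p])[0];d/=np.linalg.norm(d);M=np.eye(3)-np.outer(d,d);A+=M;b+=M@c['xyz']
    return np.linalg.solve(A,b)
E
python3 - <<'E'
from h import *
from rig import camera_info
t=camera_info("top");s=camera_info("scene")
# corners FL FR BR BL
ct=[(165+x/7,140+y/7) for x,y in [(138,422),(500,428),(512,127),(152,120)]]
cs=[(150+x/7,165+y/7) for x,y in [(163,432),(565,390),(541,102),(150,138)]]
for c,p,zs in((t,ct,86),(s,cs,86)):
    P=plane(c,p,zs);print(P.round(1));print(P.mean(0).round(1),[np.linalg.norm(P[i]-P[(i+1)%4]).round(1) for i in range(4)])
    d=P[3]-P[0]+P[2]-P[1];print(np.degrees(np.arctan2(d[1],d[0])))
    d=P[0]-P[1]+P[3]-P[2];print(np.degrees(np.arctan2(d[1],d[0]))-90)
bt=[(165+x/7,140+y/7) for x,y in [(210,358),(411,367)]];bs=[(150+x/7,165+y/7) for x,y in [(243,328),(457,311)]]
print(plane(t,bt,118),plane(s,bs,118))
print([tri([t,s],q) for q in zip(bt,bs)])
print('post',plane(t,[(165+411/7,140+490/7)],108),plane(s,[(150+465/7,165+405/7)],108), plane(s,[(150+460/7,165+355/7)],108))
E
```

```text
[[4.893e+02 1.915e+02 8.600e+01]
 [4.821e+02 9.000e+00 8.600e+01]
 [6.361e+02 3.000e-01 8.600e+01]
 [6.441e+02 1.843e+02 8.600e+01]]
[562.9  96.3  86. ] [np.float64(182.6), np.float64(154.3), np.float64(184.2), np.float64(154.9)]
-2.958860515061508
-2.3787346475716475
[[4.912e+02 1.910e+02 8.600e+01]
 [4.816e+02 1.040e+01 8.600e+01]
 [6.363e+02 6.000e-01 8.600e+01]
 [6.477e+02 1.851e+02 8.600e+01]]
[564.2  96.8  86. ] [np.float64(180.9), np.float64(155.0), np.float64(184.9), np.float64(156.6)]
-2.8869506528299382
-3.2773146872764016
[[517.30695645 149.78803335 118.        ]
 [510.54432923  50.72258018 118.        ]] [[519.92614848 148.11671269 118.        ]
 [512.34120226  53.04061194 118.        ]]
[array([516.47765961, 148.14765951, 124.32666107]), array([510.42973333,  51.73635336, 120.92522802])]
post [[450.54012037  52.37037566 108.        ]] [[470.07294013  55.43678715 108.        ]] [[495.4203669   54.59023232 108.        ]]
```

```bash
cat >> h.py <<'E'
def go(target,jawdir_deg,n=1):
    """print tool-frame shift in cm and rz to target (world mm), jaw (tool y) along world angle mod 180, tool z down"""
    from rig import state
    s=state();r=R.from_rotvec(s['orientation'])
    a=np.radians(jawdir_deg);y=np.array([np.cos(a),np.sin(a),0]);y0=r.as_matrix()[:,1]
    if y@y0<0:y=-y
    z=np.array([0,0,-1.]);T=np.c_[np.cross(y,z),y,z]
    rv=np.degrees((r.inv()*R.from_matrix(T)).as_rotvec())
    d=r.inv().apply(np.array(target)-s['ee_pos'])/10
    print('clock',round(s['clock'],2),'pos',s['ee_pos'].round(1),'gap',round(s['finger_gap'],3),'F',s['force'].round(1),'axes x',r.as_matrix()[:,0].round(2),'y',y0.round(2),'z',r.as_matrix()[:,2].round(3))
    print('rot deg',rv.round(2),'shift cm',d.round(2),'final-frame shift',(np.array(T).T@(np.array(target)-s['ee_pos'])/10).round(2), 'q',s['q'].round(2))
E
python3 - <<'E'
from h import *
from rig import camera_info
t=camera_info("top");s=camera_info("scene")
p=proj(s,[[450.5,52.4,108],[450.5,52.4,66]]);print((p-[150,165])*7)
p=proj(t,[[450.5,52.4,108],[450.5,52.4,66]]);print((p-[165,140])*7)
go((450.5,52.4,200),87.1)
go((450.5,52.4,200),-2.9)
E
```

```text
[[477.23846487 442.93502861]
 [484.61375526 484.90589112]]
[[410.94109473 490.08259392]
 [418.09762685 494.88333683]]
clock 0.15 pos [208.7 535.4 260.1] gap 1.002 F [ 0.9 -0.5 -1.1] axes x [-0.93  0.36  0.  ] y [ 0.36  0.93 -0.  ] z [-0.001 -0.001 -1.   ]
rot deg [ -0.07  -0.03 -18.4 ] shift cm [-40.08 -36.21   6.04] final-frame shift [-26.6  -47.02   6.01] q [ 0.99  0.18  1.61  0.    1.35 -0.21]
clock 0.15 pos [208.7 535.4 260.1] gap 1.002 F [ 0.9 -0.5 -1.1] axes x [-0.93  0.36  0.  ] y [ 0.36  0.93 -0.  ] z [-0.001 -0.001 -1.   ]
rot deg [-7.00e-02  3.00e-02  7.16e+01] shift cm [-40.08 -36.21   6.04] final-frame shift [-47.02  26.6    6.01] q [ 0.99  0.18  1.61  0.    1.35 -0.21]
```

Request:
{"method": "servo_tool", "body": {
  "commands": [0,0,-6.1,0,0,0,1,0,0,-6.1,0,0,0,1,0,0,-6.1,0,0,0,1,0,0,0,-2.2,-3.9,0,1,0,0,0,-2.2,-3.9,0,1,0,0,0,-2.2,-3.9,0,1,0,0,0,-2.2,-3.9,0,1,0,0,0,-2.2,-3.9,0,1,0,0,0,-2.2,-3.9,0,1,0,0,0,-2.2,-3.9,0,1,0,0,0,-2.2,-3.9,0,1,0,0,0,-2.2,-3.9,0,1,0,0,0,-2.2,-3.9,0,1]
}}

```text
clock: 1.45
ee_pos: [416.5, 126.4, 257.2]
orientation: [-0.043, -3.139, 0.005]
force: [0.1, 1.1, 0.1]
finger_gap: 0.999
```

Run:
```python
from h import *
from rig import *
go((450.5,52.4,200),87.1)
cv2.imwrite("pics/w2.png",capture("wrist")[:,:,::-1])
```

```text
clock 1.45 pos [416.5 126.4 257.2] gap 0.999 F [0.1 1.1 0.1] axes x [-1.    0.03  0.  ] y [ 0.03  1.   -0.  ] z [-0.003 -0.003 -1.   ]
rot deg [-0.2  -0.14  1.34] shift cm [-3.62 -7.29  5.74] final-frame shift [-3.77 -7.22  5.72] q [ 0.02 -0.14  1.94 -0.    1.34 -1.52]
```

View pics/w2.png

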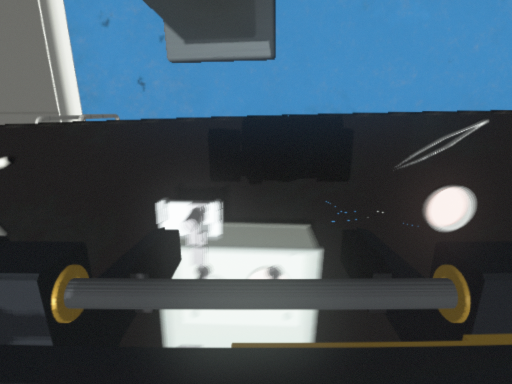

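Run:
```python
from h import *
from rig import *
a=cv2.imread("pics/w2.png")[185:295,140:250];cv2.imwrite("pics/w2c.png",cv2.resize(a,None,fx=5.4,fy=5.4,interpolation=cv2.INTER_CUBIC))
w=camera_info("wrist");p=proj(w,[[450.5,52.4,108],[450.5,52.4,91],[450.5,52.4,66]]);print((p-[140,185])*5.4,p)
print(w)
```

```text
[[284.83684843 177.46658579]
 [304.73765205 147.29311022]
 [330.46614327 108.30143296]] [[192.74756452 217.86418255]
 [196.43289853 212.27650189]
 [201.19743394 205.05582092]]
{'fx': 291.8809461734395, 'fy': 291.8809461734395, 'cx': 260.3930284484871, 'cy': 194.552812337282, 'k1': -0.02628319508086333, 'xyz': array([351.32931053, 124.97428336, 381.96727648]), 'orientation': array([2.10110542, 2.0390197 , 0.27414034])}
```

View pics/w2c.png

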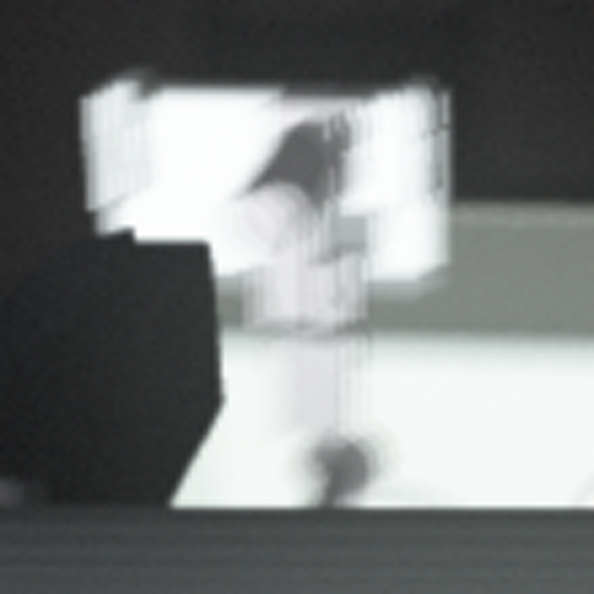

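Run:
```python
from h import *
from rig import *
go((450.5,52.4,200),87.1)
w=camera_info("wrist");im=capture("wrist")[:,:,::-1];
a=im[185:295,140:250];cv2.imwrite("pics/w3c.png",cv2.resize(a,None,fx=5.4,fy=5.4,interpolation=cv2.INTER_CUBIC))
p=proj(w,[[450.5,52.4,108],[450.5,52.4,91],[450.5,52.4,66]]);print((p-[140,185])*5.4,p)
print(w['xyz'])
```

```text
clock 1.5 pos [419.6 121.  257.5] gap 1.002 F [ 2.6 -3.6  0.9] axes x [-1.    0.03  0.  ] y [ 0.03  1.   -0.01] z [-0.    -0.007 -1.   ]
rot deg [-0.42 -0.01  1.1 ] shift cm [-3.31 -6.71  5.8 ] final-frame shift [-3.43 -6.69  5.75] q [ 0.01 -0.14  1.94 -0.01  1.34 -1.53]
[[284.83684843 177.46658579]
 [304.73765205 147.29311022]
 [330.46614327 108.30143296]] [[192.74756452 217.86418255]
 [196.43289853 212.27650189]
 [201.19743394 205.05582092]]
[351.32931053 124.97428336 381.96727648]
```

View pics/w3c.png

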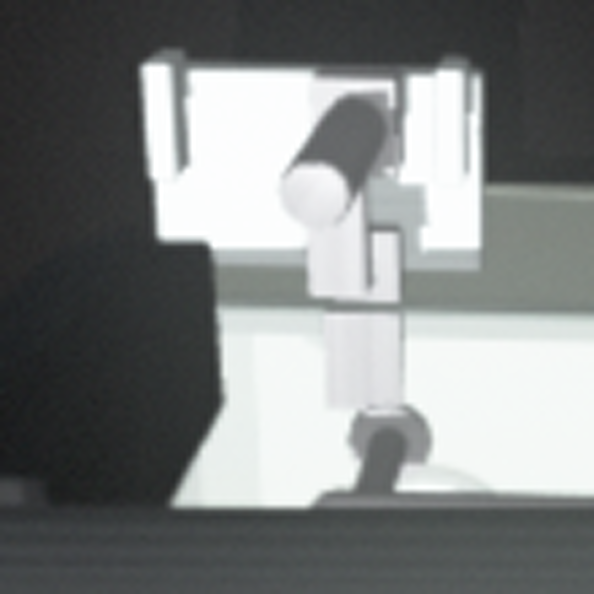

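Run:
```python
from h import *
from rig import *
w=camera_info("wrist");t=camera_info("top")
print(w['xyz'],state()['ee_pos'])
im=capture("wrist")[:,:,::-1];
a=im[185:295,140:250];cv2.imwrite("pics/w4c.png",cv2.resize(a,None,fx=5.4,fy=5.4,interpolation=cv2.INTER_CUBIC))
w0=dict(w)
print(plane(w,[(140+315/5.4,185+195/5.4)],108))
```

```text
[350.0937267  127.72707559 381.89747853] [418.15840291 123.87085507 257.3165332 ]
[[452.17548476  60.91081429 108.        ]]
```

View pics/w4c.png

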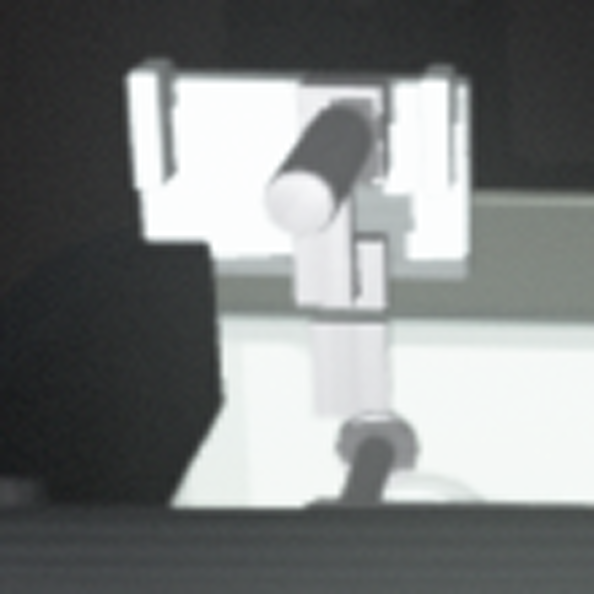

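Request:
{"method": "servo_tool", "body": {
  "commands": [0,0,0,-1.7,-3.4,2.0,1,0,0,0,-1.5,-3.0,3.0,1,0,0,0,0,0,2,1,0,0,0,0,0,0,1,0,0,0,0,0,0,1]
}}

```text
clock: 2.1
ee_pos: [446.3, 64.8, 186.0]
orientation: [-0.042, -3.139, 0.001]
force: [0.7, -0.6, 1.3]
finger_gap: 0.998
```

Run:
```python
from h import *
from rig import *
go((450.5,54,107),87.1)
w=camera_info("wrist");im=capture("wrist")[:,:,::-1]
cv2.imwrite("pics/w5.png",im)
p=proj(w,[[450.5,52.4,108],[450.5,52.4,91],[513,59,86]]);print(p)
```

```text
clock 2.1 pos [446.3  64.8 186. ] gap 0.998 F [ 0.7 -0.6  1.3] axes x [-1.    0.03  0.  ] y [ 0.03  1.   -0.  ] z [-0.002 -0.001 -1.   ]
rot deg [-0.04 -0.12  1.37] shift cm [-0.46 -1.07  7.9 ] final-frame shift [-0.47 -1.06  7.9 ] q [-0.12 -0.01  1.98 -0.    1.18 -1.66]
[[242.21060503 215.57190446]
 [243.49484868 208.31281354]
 [254.45847598 274.75685827]]
```

View pics/w5.png

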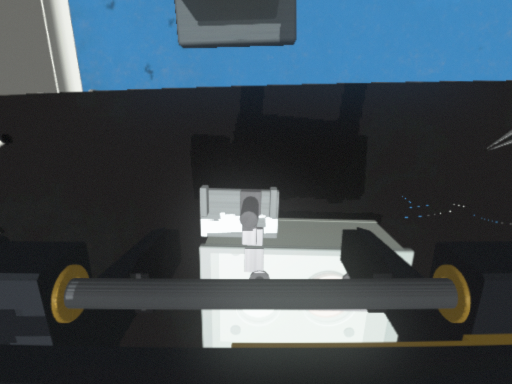

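Request:
{"method": "servo_tool", "body": {
  "commands": [0,0,1.3,-0.5,-1.0,2,1,0,0,0,0,0,2.5,1,0,0,0,0,0,2.5,1,0,0,0,0,0,0.8,1,0,0,0,0,0,0,1,0,0,0,0,0,0,1]
}}

```text
clock: 2.75
ee_pos: [455.6, 59.8, 114.4]
orientation: [0.063, 3.129, -0.002]
force: [0.9, 0.3, 1.2]
finger_gap: 1.0
```

Run:
```python
from h import *
from rig import *
go((450.5,54,107),87.1)
w=camera_info("wrist");im=capture("wrist")[:,:,::-1]
cv2.imwrite("pics/w6.png",im)
p=proj(w,[[450.5,52.4,108],[450.5,52.4,91],[513,59,86]]);print(p)
```

```text
clock 2.75 pos [455.6  59.8 114.4] gap 1.0 F [0.9 0.3 1.2] axes x [-1.    0.04 -0.01] y [ 0.04  1.   -0.  ] z [ 0.012 -0.001 -1.   ]
rot deg [-0.05  0.67  0.6 ] shift cm [ 0.49 -0.6   0.73] final-frame shift [ 0.48 -0.61  0.74] q [-0.13  0.11  2.02  0.    1.   -1.66]
[[242.67229246 247.02225957]
 [244.4851971  232.89668031]
 [261.0107969  321.12226616]]
```

View pics/w6.png

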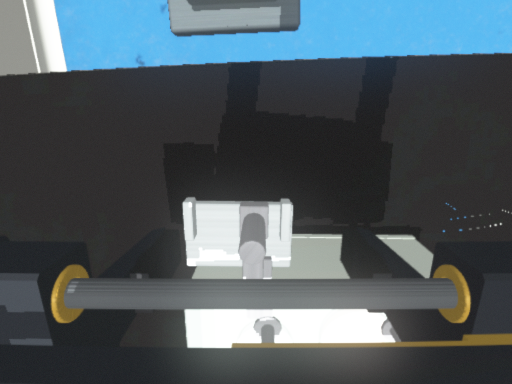

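Request:
{"method": "servo_tool", "body": {
  "commands": [0,0.6,0.6,0.5,-0.5,0.7,1,0,0,0,0,0,0,0.6,0,0,0,0,0,0,0.1,0,0,0,0,0,0,0.1,0,0,0,0,0,0,0.1,0,0,0,0,0,0,0.1,0,0,0,0,0,0,0.1,0,0,0,0,0,0,0.1],
  "newtons": 12
}}

```text
clock: 3.6
ee_pos: [452.3, 54.2, 110.1]
orientation: [0.081, 3.134, -0.003]
force: [-0.8, -0.2, 0.8]
finger_gap: 0.391
```

Run:
```python
from h import *
go((450.5,54,107),87.1)
```

```text
clock 3.6 pos [452.3  54.2 110.1] gap 0.391 F [-0.8 -0.2  0.8] axes x [-1.    0.05 -0.01] y [ 0.05  1.   -0.  ] z [ 0.006 -0.002 -1.   ]
rot deg [-0.08  0.38 -0.07] shift cm [ 0.19 -0.03  0.31] final-frame shift [ 0.18 -0.03  0.31] q [-0.14  0.12  2.02 -0.    1.   -1.66]
```

Request:
{"method": "servo_tool", "body": {
  "commands": [0,0,0,0.1,0,0.3,0.1,0,0,0,0,0,0,0.1,0,0,0,0,0,0,0.1,0,0,0,0,0,0,0.1,0,0,0,0,0,0,0.1,0,0,0,0,0,0,0.1]
}}

```text
clock: 4.2
ee_pos: [451.3, 54.5, 106.9]
orientation: [0.081, 3.134, -0.002]
force: [0.5, 0.1, 0.7]
finger_gap: 0.152
```

Run:
```python
from h import *
go((450.5,54,107),87.1)
from rig import *
cv2.imwrite("pics/w7.png",capture("wrist")[:,:,::-1])
```

```text
clock 4.2 pos [451.3  54.5 106.9] gap 0.152 F [0.5 0.1 0.7] axes x [-1.    0.05 -0.01] y [ 0.05  1.   -0.  ] z [ 0.007 -0.001 -1.   ]
rot deg [-0.06  0.38 -0.06] shift cm [ 0.08 -0.06 -0.01] final-frame shift [ 0.08 -0.06 -0.01] q [-0.14  0.12  2.03 -0.    0.99 -1.66]
```

View pics/w7.png

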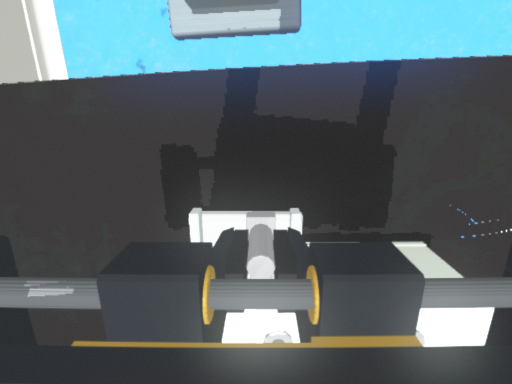

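The gap of 0.152 (13.4 mm) matches the pin, which is visible at (260,250) between the pads. Now I'll draw it along tool -y.

Request:
{"method": "servo_tool", "body": {
  "commands": [0,0,0,0,-0.4,0,0.1,0,0,0,0,-0.4,0,0.1,0,0,0,0,-0.4,0,0.1,0,0,0,0,-0.4,0,0.1,0,0,0,0,-0.4,0,0.1,0,0,0,0,-0.3,0,0.1]
}}

```text
clock: 4.85
ee_pos: [450.1, 30.7, 106.9]
orientation: [0.081, 3.134, 0.001]
force: [0.0, 2.3, -0.1]
finger_gap: 0.153
```

Run:
```python
from h import *
go((450.5,24,107),87.1)
```

```text
clock 4.85 pos [450.1  30.7 106.9] gap 0.153 F [ 0.   2.3 -0.1] axes x [-1.    0.05 -0.01] y [0.05 1.   0.  ] z [ 0.007  0.    -1.   ]
rot deg [ 0.04  0.39 -0.06] shift cm [-0.08 -0.66 -0.01] final-frame shift [-0.08 -0.66 -0.01] q [-0.2   0.11  2.04  0.    0.99 -1.72]
```

Request:
{"method": "servo_tool", "body": {
  "commands": [0,0,0,0,-0.2,0,0.1,0,0,0,0,-0.2,0,0.1,0,0,0,0,-0.2,0,0.1]
}}

```text
clock: 5.15
ee_pos: [449.9, 29.2, 106.9]
orientation: [0.088, 3.132, 0.02]
force: [2.2, 15.4, 1.3]
finger_gap: 0.154
```

Request:
{"method": "servo_tool", "body": {
  "commands": [0,0,0,0,-0.2,0,0.1,0,0,0,0,-0.2,0,0.1]
}}

```text
clock: 5.35
ee_pos: [449.9, 29.1, 106.9]
orientation: [0.09, 3.131, 0.033]
force: [2.3, 14.2, 0.3]
finger_gap: 0.151
```

Request:
{"method": "servo_tool", "body": {
  "commands": [0,0,0,0,-0.2,0,0.1,0,0,0,0,-0.2,0,0.1]
}}

```text
clock: 5.55
ee_pos: [449.8, 28.9, 106.8]
orientation: [0.092, 3.13, 0.046]
force: [2.7, 14.4, 0.5]
finger_gap: 0.149
```

Force jumped from 2.3 N to about 15 N and motion stopped after 25.5 mm, so this is the end stop. Next I'll release and rise.

Request:
{"method": "servo_tool", "body": {
  "commands": [0,0,0,0,0,0,0.1,0,0,0,0,0,0,0.5,0,0,0,0,0,0,0.5,0,0,0,0,0,0,0.5,0,0,0,0,0,0,0.5,0,0,0,0,0,0,0.5]
}}

```text
clock: 6.15
ee_pos: [449.7, 27.8, 106.7]
orientation: [0.091, 3.13, 0.044]
force: [-0.5, 0.3, 1.3]
finger_gap: 0.499
```

Request:
{"method": "servo_tool", "body": {
  "commands": [0,0,0,0,0,-3,0.5,0,0,0,0,0,-4,0.8,0,0,0,0,0,-4,1,0,0,0,0,0,0,1]
}}

```text
clock: 6.55
ee_pos: [447.1, 24.3, 218.9]
orientation: [0.093, 3.135, 0.044]
force: [0.1, -1.1, 0.4]
finger_gap: 0.753
```

Run:
```python
from h import *
from rig import *
go((515,100.5,200),-2.9)
im=capture("top")[:,:,::-1][140:225,165:265]
cv2.imwrite("pics/t8.png",cv2.resize(im,None,fx=5,fy=5,interpolation=cv2.INTER_CUBIC))
cv2.imwrite("pics/w8.png",capture("wrist")[:,:,::-1])
```

```text
clock 6.55 pos [447.1  24.3 218.9] gap 0.753 F [ 0.1 -1.1  0.4] axes x [-1.    0.06 -0.  ] y [0.06 1.   0.03] z [ 0.005  0.028 -1.   ]
rot deg [ 1.44 -1.1  89.51] shift cm [-6.32  7.95  2.14] final-frame shift [7.96 6.39 1.89] q [-0.23 -0.07  1.96  0.03  1.25 -1.75]
```

View pics/w8.png

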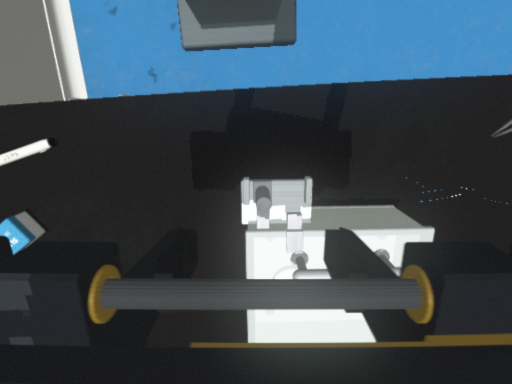

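The hook at (264,220) is clear of the tongue at (294,230). I'll turn 90° and move over the bar.

Request:
{"method": "servo_tool", "body": {
  "commands": [0,0,8.1,0,0,0,1,0,0,8.1,0,0,0,1,0,0,8.1,0,0,0,1,0,0,8.1,0,0,0,1,0,0,8.1,0,0,0,1,0,0,8.1,0,0,0,1,0,0,8.1,0,0,0,1,0,0,8.1,0,0,0,1,0,0,8.1,0,0,0,1,0,0,8.1,0,0,0,1,0,0,8.1,0,0,0,1,0,0,0,2.7,2.1,0,1,0,0,0,2.7,2.1,0,1,0,0,0,0,0,0,1,0,0,0,0,0,0,1]
}}

```text
clock: 8.15
ee_pos: [476.6, 77.6, 185.6]
orientation: [-2.298, -2.05, 0.019]
force: [-0.0, -0.2, -0.6]
finger_gap: 1.0
```

Run:
```python
from h import *
from rig import *
go((515,100.5,200),-2.9)
w=camera_info("wrist");im=capture("wrist")[:,:,::-1]
cv2.imwrite("pics/w9.png",im)
c=np.array([515,100.5,118.]);u=np.array([np.sin(np.radians(2.9)),np.cos(np.radians(2.9)),0])
print(proj(w,[c-45*u,c+45*u]))
```

```text
clock 8.15 pos [476.6  77.6 185.6] gap 1.0 F [-0.  -0.2 -0.6] axes x [0.11 0.99 0.03] y [ 0.99 -0.11 -0.05] z [-0.051  0.038 -0.998]
rot deg [-3.07 -1.93 -3.61] shift cm [ 2.76  3.47 -1.54] final-frame shift [ 2.48  3.72 -1.44] q [-0.11  0.09  1.87  0.03  1.23 -0.  ]
[[318.06348047 245.37800841]
 [315.89277936 114.17236711]]
```

View pics/w9.png

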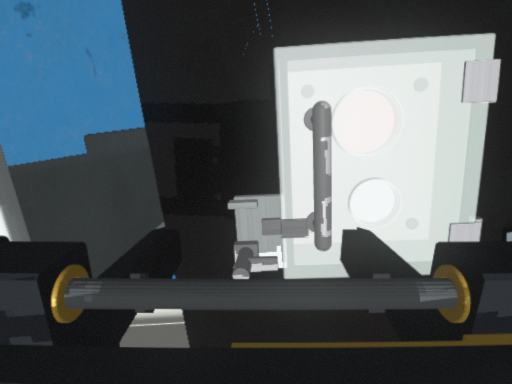

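Request:
{"method": "servo_tool", "body": {
  "commands": [-3,-2,-3.6,0,0,-1,1,0,0,0,1.2,1.9,0,1,0,0,0,1.2,1.9,0,1,0,0,0,0,0,0,1,0,0,0,0,0,0,1]
}}

```text
clock: 8.7
ee_pos: [511.7, 96.4, 191.8]
orientation: [-2.276, -2.161, 0.013]
force: [-0.6, -0.5, -0.0]
finger_gap: 1.0
```

Run:
```python
from h import *
from rig import *
go((516,101.5,160),-2.9)
w=camera_info("wrist");im=capture("wrist")[:,:,::-1]
cv2.imwrite("pics/w10.png",im)
c=np.array([515,100.5,118.]);u=np.array([np.sin(np.radians(2.9)),np.cos(np.radians(2.9)),0])
print(proj(w,[c-45*u,c+45*u]))
```

```text
clock 8.7 pos [511.7  96.4 191.8] gap 1.0 F [-0.6 -0.5 -0. ] axes x [ 0.05  1.   -0.  ] y [ 1.   -0.05 -0.01] z [-0.008 -0.003 -1.   ]
rot deg [-0.45  0.21 -0.07] shift cm [0.54 0.43 3.18] final-frame shift [0.53 0.41 3.18] q [-0.04  0.14  1.8  -0.    1.21  0.01]
[[263.74607899 264.78841427]
 [264.08284023 145.07511903]]
```

View pics/w10.png

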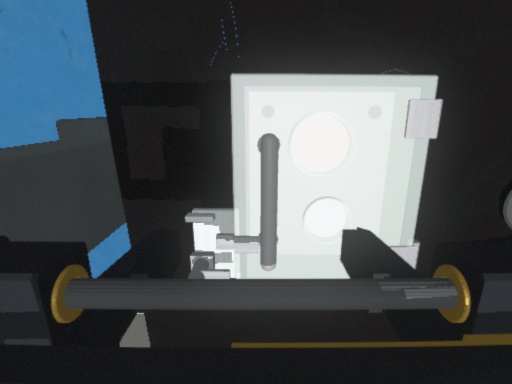

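Request:
{"method": "servo_tool", "body": {
  "commands": [-0.4,0,0,0.5,0.3,2.5,1,0,0,0,0,0,2.5,1,0,0,0,0,0,1.6,1,0,0,0,0,0,0,1,0,0,0,0,0,0,0.5]
}}

```text
clock: 9.25
ee_pos: [511.3, 97.9, 124.5]
orientation: [2.28, 2.158, -0.007]
force: [0.5, -0.4, 0.4]
finger_gap: 0.935
```

Run:
```python
from h import *
go((515.5,101.5,121),-2.9)
```

```text
clock 9.25 pos [511.3  97.9 124.5] gap 0.935 F [ 0.5 -0.4  0.4] axes x [ 0.05  1.   -0.  ] y [ 1.   -0.05 -0.  ] z [-0.002 -0.004 -1.   ]
rot deg [-0.09  0.26 -0.25] shift cm [0.38 0.4  0.34] final-frame shift [0.38 0.4  0.35] q [-0.04  0.23  1.85 -0.01  1.06  0.02]
```

Request:
{"method": "servo_tool", "body": {
  "commands": [0,0,0,0.3,0.4,0.4,0.4,0,0,0,0,0,0,0.1,0,0,0,0,0,0,0.1,0,0,0,0,0,0,0.1,0,0,0,0,0,0,0.1,0,0,0,0,0,0,0.1,0,0,0,0,0,0,0.1,0,0,0,0,0,0,0.1,0,0,0,0,0,0,0.1,0,0,0,0,0,0,0.1,0,0,0,0,0,0,0.1,0,0,0,0,0,0,0.1],
  "newtons": 8
}}

```text
clock: 10.45
ee_pos: [517.0, 100.5, 123.9]
orientation: [2.278, 2.156, -0.002]
force: [-0.4, -0.2, 1.2]
finger_gap: 0.13
```

Run:
```python
from h import *
go((515.5,101.5,121),-2.9)
```

```text
clock 10.45 pos [517.  100.5 123.9] gap 0.13 F [-0.4 -0.2  1.2] axes x [ 0.06  1.   -0.  ] y [ 1.   -0.06  0.  ] z [ 0.003 -0.005 -1.   ]
rot deg [ 0.16  0.26 -0.26] shift cm [ 0.09 -0.16  0.29] final-frame shift [ 0.09 -0.16  0.29] q [-0.03  0.24  1.84 -0.01  1.06  0.03]
```

Request:
{"method": "servo_tool", "body": {
  "commands": [0,0,0,0,0,0,0.05,0,0,0,0,0,0,0.05,0,0,0,0,0,0,0.05],
  "newtons": 45
}}

```text
clock: 10.75
ee_pos: [517.1, 100.5, 123.9]
orientation: [2.278, 2.156, -0.002]
force: [-0.9, -0.5, -0.2]
finger_gap: 0.116
```

Request:
{"method": "servo_tool", "body": {
  "commands": [0,0,0,0,0,-0.15,0.05,0,0,0,0,0,-0.15,0.05]
}}

```text
clock: 10.95
ee_pos: [517.5, 100.4, 125.7]
orientation: [2.278, 2.155, -0.0]
force: [8.0, 0.8, -15.2]
finger_gap: 0.116
```

Request:
{"method": "servo_tool", "body": {
  "commands": [0,0,0,0,0,-0.2,0.05,0,0,0,0,0,-0.2,0.05]
}}

```text
clock: 11.15
ee_pos: [517.6, 100.4, 126.2]
orientation: [2.279, 2.154, 0.002]
force: [10.5, 1.7, -20.2]
finger_gap: 0.117
```

Request:
{"method": "servo_tool", "body": {
  "commands": [0,0,0,0,0.05,-0.25,0.05]
}}

```text
clock: 11.25
ee_pos: [517.6, 100.4, 126.3]
orientation: [2.28, 2.154, 0.001]
force: [10.0, 0.8, -23.0]
finger_gap: 0.12
```

Request:
{"method": "servo_tool", "body": {
  "commands": [0,0,0,0,0.1,-0.3,0.05]
}}

```text
clock: 11.35
ee_pos: [517.8, 100.4, 126.8]
orientation: [2.281, 2.155, -0.001]
force: [7.9, 1.2, -21.3]
finger_gap: 0.116
```

Request:
{"method": "servo_tool", "body": {
  "commands": [0,0,0,0,0.1,-0.35,0.05,0,0,0,0,0.1,-0.35,0.05]
}}

```text
clock: 11.55
ee_pos: [519.0, 100.4, 129.9]
orientation: [2.283, 2.155, -0.002]
force: [5.8, 1.5, -8.4]
finger_gap: 0.118
```

Request:
{"method": "servo_tool", "body": {
  "commands": [0,0,0,0,0.1,-0.35,0.05,0,0,0,0,0.1,-0.35,0.05]
}}

```text
clock: 11.75
ee_pos: [521.1, 100.2, 135.2]
orientation: [2.284, 2.155, -0.003]
force: [5.8, 0.1, -7.8]
finger_gap: 0.118
```

Force dropped from 23 to 8 N, so the seal has broken. The bar rose about 11 mm and moved 4 mm back, as expected on the arc. Now I'll hold and look.

Request:
{"method": "servo_tool", "body": {
  "commands": [0,0,0,0,0,0,0.05,0,0,0,0,0,0,0.05,0,0,0,0,0,0,0.05]
}}

```text
clock: 12.05
ee_pos: [520.6, 100.3, 133.9]
orientation: [-2.285, -2.155, 0.004]
force: [3.3, 0.5, -6.4]
finger_gap: 0.121
```

Run:
```python
from h import *
from rig import *
go((515.5,101.5,121),-2.9)
cv2.imwrite("pics/w12.png",capture("wrist")[:,:,::-1])
im=capture("scene")[:,:,::-1][165:250,150:260];cv2.imwrite("pics/s12.png",cv2.resize(im,None,fx=7,fy=7,interpolation=cv2.INTER_CUBIC))
go((515.5,101.5,121),-2.9)
```

```text
clock 12.05 pos [520.6 100.3 133.9] gap 0.121 F [ 3.3  0.5 -6.4] axes x [ 0.06  1.   -0.  ] y [ 1.   -0.06 -0.  ] z [-0.002 -0.001 -1.   ]
rot deg [-0.12  0.09 -0.44] shift cm [ 0.09 -0.52  1.29] final-frame shift [ 0.1  -0.52  1.29] q [-0.03  0.24  1.82 -0.    1.09  0.03]
clock 12.15 pos [520.6 100.3 133.9] gap 0.126 F [ 3.9  0.2 -6. ] axes x [ 0.06  1.   -0.  ] y [ 1.   -0.06 -0.  ] z [-0.002 -0.001 -1.   ]
rot deg [-0.12  0.09 -0.43] shift cm [ 0.09 -0.52  1.29] final-frame shift [ 0.1  -0.52  1.29] q [-0.03  0.24  1.82 -0.    1.09  0.03]
```

View pics/w12.png

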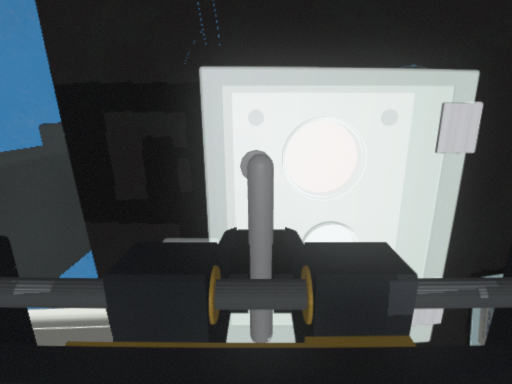

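View pics/s12.png

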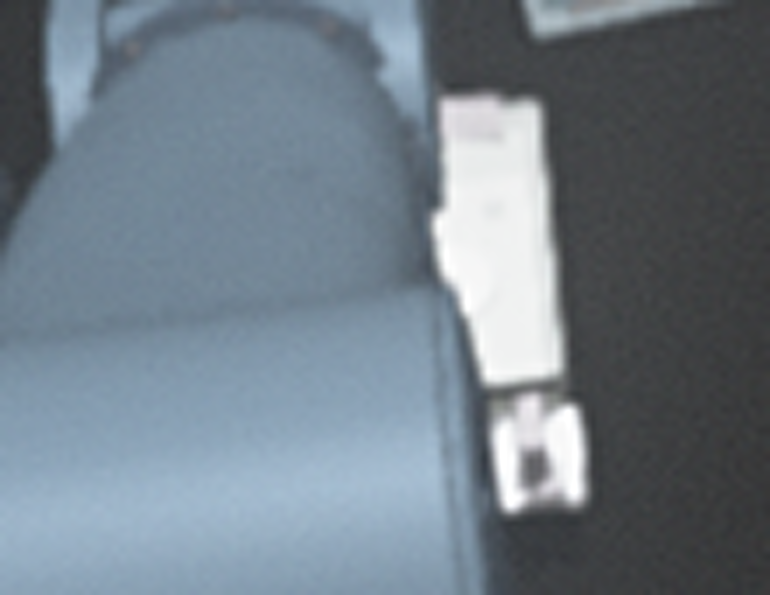

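Run:
```python
from h import *
from rig import *
s=camera_info("scene");w=camera_info("wrist")
Rz=R.from_euler('z',-2.9,degrees=True)
H=np.array([565,97.5,0])+Rz.apply([75,0,78])
for th in (0,.04,.06,.08,.1,.12):
    L=R.from_euler('y',th)  # +y: z->x ; front (-x) goes up
    P=[H+Rz.apply(L.apply(v)) for v in ([-154,-92,8],[-154,92,8],[1,92,8],[-125,45,40],[-154,-92,0])]
    print(th,((proj(s,P[:1])-[150,165])*7).round(0),proj(w,P[1:4]).round(1).tolist())
```

```text
0 [[567. 390.]] [[194.7, 74.1], [473.2, 73.5], [246.0, 168.2]]
0.04 [[566. 383.]] [[193.1, 72.6], [473.7, 73.5], [249.1, 170.2]]
0.06 [[565. 379.]] [[192.3, 71.8], [474.0, 73.5], [250.9, 171.2]]
0.08 [[565. 375.]] [[191.7, 71.0], [474.2, 73.5], [252.9, 172.2]]
0.1 [[564. 371.]] [[191.2, 70.2], [474.5, 73.5], [255.0, 173.3]]
0.12 [[564. 367.]] [[190.8, 69.3], [474.7, 73.6], [257.4, 174.3]]
```

Request:
{"method": "servo_tool", "body": {
  "commands": [0,0,0,0,0.1,-0.3,0.05,0,0,0,0,0,-0.15,0.05,0,0,0,0,0,0,0.05,0,0,0,0,0,0,0.05,0,0,0,0,0,0,0.05]
}}

```text
clock: 12.65
ee_pos: [522.4, 100.2, 138.0]
orientation: [2.285, 2.155, -0.002]
force: [3.3, -0.3, -6.6]
finger_gap: 0.116
```

Run:
```python
from h import *
from rig import *
go((515.5,101.5,121),-2.9)
im=capture("scene")[:,:,::-1];cv2.imwrite("pics/s13full.png",im)
o=cv2.imread("pics/scene0.png")
g0=o.astype(float).mean(2);g1=im.astype(float).mean(2)
for c in range(222,231): print(c,g0[212:226,c].round().astype(int),g1[212:226,c].round().astype(int))
cv2.imwrite("pics/s13.png",cv2.resize(im[200:245,205:245],None,fx=12,fy=12,interpolation=cv2.INTER_CUBIC))
```

```text
clock 12.65 pos [522.4 100.2 138. ] gap 0.116 F [ 3.3 -0.3 -6.6] axes x [ 0.06  1.   -0.  ] y [ 1.   -0.06 -0.  ] z [-0.    -0.001 -1.   ]
rot deg [-0.01  0.08 -0.45] shift cm [ 0.1  -0.69  1.7 ] final-frame shift [ 0.1  -0.69  1.7 ] q [-0.03  0.23  1.82 -0.    1.09  0.03]
222 [246 246 246 246 246 246 246 246 240 206 164 165 215 247] [240 240 241 241 242 242 220 140  86  96 130 148 192 241]
223 [246 246 246 246 246 246 247 245 236 204 165 165 218 250] [241 241 240 241 242 240 215 134  83 121 159 167 191 223]
224 [246 246 246 246 246 246 247 246 233 195 163 165 216 250] [241 240 241 241 241 237 207 135  92 156 210 220 220 222]
225 [246 246 246 246 246 247 247 246 229 184 158 165 214 249] [241 241 241 242 243 235 200 128 104 183 231 232 230 226]
226 [246 246 246 246 246 247 247 245 223 174 157 168 217 249] [240 241 241 241 243 231 181 113 109 191 230 228 226 225]
227 [245 245 245 245 246 247 247 245 223 168 157 173 218 249] [233 234 235 238 239 225 164 104  95 151 173 178 199 221]
228 [243 243 244 244 245 245 246 244 220 166 156 179 226 249] [226 227 228 231 231 195 134  82  93 127 142 158 209 239]
229 [239 240 243 244 243 243 242 240 208 162 159 211 249 250] [204 217 221 225 220 175 113  84 102 126 141 186 240 249]
230 [167 169 173 175 176 179 183 184 160 127 156 239 254 250] [131 141 142 149 144 124  96  95 103 103 136 227 253 250]
```

View pics/s13.png

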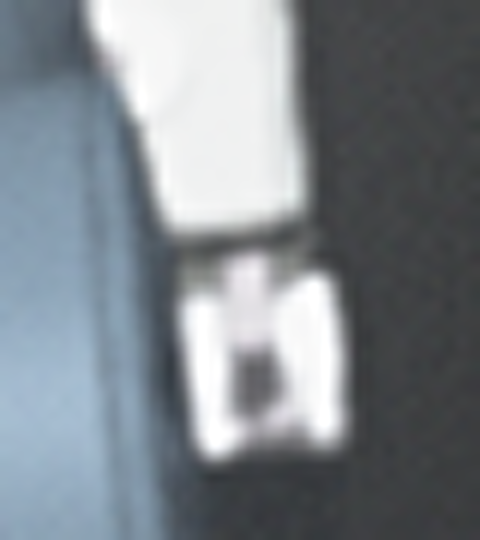

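Request:
{"method": "servo_tool", "body": {
  "commands": [0,0,0,0,0,0,0.05,0,0,0,0,0,0,0.05,0,0,0,0,0,0,0.05,0,0,0,0,0,0,0.05,0,0,0,0,0,0,0.05]
}}

```text
clock: 13.2
ee_pos: [522.3, 100.2, 137.9]
orientation: [2.285, 2.155, -0.002]
force: [4.6, -0.0, -6.8]
finger_gap: 0.119
```

Run:
```python
from rig import *
a=state();capture("wrist");capture("wrist");b=state()
print(a['ee_pos'],b['ee_pos'],b['force'],b['finger_gap'],b['clock'])
if abs(b['ee_pos']-a['ee_pos']).max()<0.7 and 135<b['ee_pos'][2]<139.5: print(hand_in())
```

```text
[522.32152727 100.16635635 137.86135014] [522.31589064 100.15886472 137.84438001] [ 4.23748335  0.47785724 -6.60000244] 0.11802728260514748 13.3
the job is handed in; nothing more can be done
None
```

I drew the latch to its end stop, broke the lid free of its seal, and handed the job in at 13.3 s while still holding the lid by its handle. The hand-in gave no verdict, so these are my own readings.

- **Latch:** I gripped the pin and drew it 25.5 mm. The force then rose from 2.3 N to about 15 N and movement stopped, which I took as the end stop. The wrist picture afterwards showed the hook clear of the tongue, and it was still drawn back in the last scene picture.
- **Seal:** I lifted the bar gripped at 45 N. The pull peaked at about 23 N and then fell to 6–8 N as the seal gave way.
- **Final hold:** the arm was at rest, moving under 0.02 mm over the last 0.1 s. The fingers were closed on the bar, and the downward force was about 6.6 N.
- **Lid angle:** the arm's own movement (14 mm up, 5.3 mm back) gives about 0.11 rad. The shift of the lid's front edge in the scene picture gives about 0.09 rad. They differ slightly, but both are inside the allowed 0.06–0.145 rad.

Two other readings did not quite agree. The wrist camera placed things about 3 mm to the side of where contact found them, so I relied on the fixed cameras and contact instead. The final holding force of about 6.6 N is above the 2–5 N given for the lid alone, and I did not find out why.

I did not touch the other things on the worktop at any point, but I did not re-measure where they stand.

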